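Shut the reel parts case and snap its cap on

ROBOT

A 6-joint arm with a two-finger parallel gripper is mounted at the origin on the work surface. World frame = base frame: x ahead of the robot, y to its left, z up, the work surface at z = 0. Lengths are in m, angles in rad, forces in N, time in s.
With the tool pointing down it reaches from about 0.4 to 0.925 m from the base axis. Payload 3.4 kg.
Tool frame: the origin (TCP) lies at the centre of the arm's flange, where the gripper is bolted on; the fingertips stand 173 mm ahead of it and the grasp point (between the pads) lies 155 mm ahead of it (robot.finger_overhang is the distance from the TCP to the fingertips, in m); z points along the fingers, y is the direction in which the jaws open and shut (so a half turn about z gives the same grasp; the last joint's range is limited). The gripper opens to 85 mm and grips with 20 to 120 N. Pads are 22 mm wide; open, the fingers measure 114 mm over their backs; the gripper's body (76 mm by 85 mm) begins 54 mm behind the grasp point. The pads swing forward as they close: fully open they stand 13 mm farther back than shut.
Start: joints at [-1.393, 0.307, 1.506, -0, 1.328, -0.073], TCP at [0.143, -0.557, 0.405] pointing down, gripper open.
Joint ranges: [-3.12, 3.12], [-1.05, 2.28], [0.14, 2.33], [-1.42, 4.57], [0.1, 2.73], [-2.68, 2.68]. Speed limits (rad/s): [2.57, 2.57, 3.14, 3.14, 3.14, 3.14].

INTERFACE

Orientations are given as a unit quaternion [w, x, y, z].
In Python, from cell import robot, eyes, finish_job gives the robot as it stands.
- The arm moves only by the tool step_arm, never from a script. Its argument "commands" is a list of rows, each a list of 3 entries, a list of its own where there are three numbers: the shift along the tool's x, y, z in m, then the turn about the tool's z in rad, then the finger opening in m, from 0 to 0.0854. A call has 1 to 20 rows; each row shifts and turns the pose as measured when the row begins, along the tool's axes as they then stand; what a row does not reach is not made up. A row lasts 1/8 s, in which the tool goes at most 62.5 mm and 10.7 degrees, less where a joint would pass 70% of its speed; a pose out of reach is approached as far as the arm can. A call is refused whole if a number of a shift passes 0.0625 or a number of a turn 0.188, either way. A call with a gripper value outside its range is refused whole. The fingers move at their own pace and stop on an object; the grip force is fixed at half the most. Time passes only in rows, so rows that do not move let the fingers close. It gives the time, the measured TCP pose, the force and the opening at its end, in the units of the state.
- robot.read_state(): the state, without advancing time (a new reading comes with each control period).
- eyes.read_camera(name): name is "scene" or "top"; returns the picture (480x640x3 uint8, red, green, blue); there is no depth.
- eyes.calibration(name): a dict with "camera_matrix" (3x3 intrinsics, pixels), "cam_to_world" (4x4, takes a point from camera to world coordinates). Camera axes: x right, y up, looking along -z (the intrinsics and any distortion apply to the point x, -y, -z); pixel columns grow to the right and rows downward; lengths in m; the calibration is good to about 2 mm. A picture is of the moment at which its call begins. calibration takes no time and is no camera call.
- finish_job(): hands the job in, once; it reports no verdict.
The state is a dict: "clock": time; "qpos": joint angles; "qvel": joint speeds; "joint_torque": joint torques, N m; "eef_pos": TCP position; "orientation": TCP orientation; "ft_force": force on the tool from outside, world axes, zero at the start; "moment": the same for the moment, N m; "opening": finger opening in m.
Only numpy, scipy, OpenCV 4.12 (cv2) and the standard library are available. Lean on these libraries where they do the work, as an engineer would, in place of code of your own. Each camera call takes 0.05 s, during which the arm holds its last target.

TASK

Close up the loaded parts case: shut its hinged lid fully so that the notch drops around the stud, then pick up the ribbed rubber snap cap and press it straight down onto the stud until it clicks, and keep pressing firmly after the click so that the rubber seal under it stays squeezed. Finish while still pushing the cap down: do not let go or ease off at the end. Leave the other things on the counter where they are.

Things in the scene. Friction and masses are not known exactly. Their poses are not given: they have to be found in the camera images.
- case: aluminium parts case fixed to the counter, 120 (x) by 150 (y) by 50 mm high, walls 4 mm; origin at its underside's centre, z up. The lid's hinge line runs along y at x = +60 mm, z = 50.5 mm. In front (-x), centred at x = -83 mm, y = 0, a dark steel block 46 mm high carries the upright snap stud.
- lid (a joint): lid angle in rad: 0 shut and flat, larger = open (front edge up); starts 0.45 to 0.9. 6 mm aluminium, 120 by 150 mm, plus a front tongue 56 mm wide and 43 mm long, split by a 25 mm notch, open to the front, that drops around the stud. The stiff hinge stays where it is left; 3 to 8 N on the outer face shuts it. Shut, its top is 56.5 mm above the counter.
- lid_press (a point): point on the lid's outer (upper) face, on its centre line, 95 mm from the hinge line (35 mm on the case's -x side of its centre when shut): a good place to push it shut; it moves with the lid.
- seal (a joint): squeeze of the rubber seal in m: 0 free, 0.004 hard down. The seal is a U of pads 6 mm wide and 6 mm high on the lid's tongue around the notch; with the lid shut its free top is 62.5 mm above the counter. It pushes back with 2 N at first touch, 2 N more per mm, 10 N at 4 mm.
- stud_seat (a point): on the stud's axis at the free seal's top (lid shut), 62.5 mm above the counter; fixed to the case, same axes. The upright steel stud is 14 mm wide, its tapered tip 20.5 mm above this point; four sprung balls, 8.5 mm above this point, stick out 3.5 mm and make the click. The capped underside comes down to here at the click, up to 4 mm lower when pressed.
- cap: the snap cap: ribbed dark rubber cylinder, 36 mm wide, 32 mm high, about 50 g, flat closed top, standing mouth down. Origin at its underside's centre, z up. Bore 17 mm wide for the first 5 mm, 24 mm above, 26 mm deep. Its underside meets the balls 12.5 mm above stud_seat; 7 to 12 N force it past, then the resistance vanishes (below 5 mm they pull it down) until it meets the seal.
- spool_cap: bystander: low flat rubber spool cap, diameter 60 mm, 16 mm high. Origin at the centre of its underside.
- roller: bystander: stainless bail roller housing, a tube of 28 mm diameter and 22 mm high with a small lug. Origin at the tube's underside centre.
- washer1: bystander: cream nylon drag washer, 40 mm wide, 5 mm thick. Origin at the centre of its underside.
- washer2: bystander: the second cream nylon drag washer, the same size.
- wrench: bystander: brass rotor nut wrench, 150 mm long, lying flat.
- oil: bystander: small oil bottle, 40 mm wide and 110 mm high, standing.
- reel: bystander: orange surfcasting reel, about 180 mm long and 100 mm high.
Mind the look-alikes: they are no part of the job. What is shaped like the cap but orange is not meant. What is shaped like the case but green is not meant.

How it is judged:
By the outcome, as a careful person would: the job done as asked, in the order asked, and still so for the second after the job is handed in, while the arm keeps its last pose, push and grip.
It also fails if it takes over 67 s, if anything falls off the work surface, if the arm or the gripper's body presses on something with over 40 N, if the wrist force passes 120 N, or if a joint passes its speed limit or range.

## Working session

There is one attempt and no reset: what is moved stays moved. The work goes in short steps, Python scripts to look and compute and a tool call to move; the robot and the scene stay as the last step left them, time stands still between calls to the robot, and variables do not carry over. Pictures are saved under pics/ and viewed, and the job is handed in when it is done.

Besides the shell and the picture viewer there is one more tool, called after ">>>" as a command line: name --argument value ..., lists and objects as JSON in quotes. step_arm: Moves the arm, as the interface text tells. Its arguments: {"type":"object","properties":{"commands":{"type":"array","items":{"type":"array"}}},"required":["commands"]}

```bash
mkdir -p pics; ls
python3 - <<'E'
from cell import robot, eyes
import cv2, numpy as np
for n in("scene","top"):
    im=eyes.read_camera(n); cv2.imwrite(f"pics/{n}0.png",im[:,:,::-1]); c=eyes.calibration(n); print(n,np.round(c["camera_matrix"],1).tolist(),np.round(c["cam_to_world"],3).tolist(),c.keys())
print(robot.read_state())
E
```

```text
pics
scene [[529.2, 0.0, 315.0], [0.0, 529.2, 242.8], [0.0, 0.0, 1.0]] [[0.558, -0.463, 0.689, 1.479], [0.83, 0.296, -0.473, -0.65], [0.015, 0.836, 0.549, 0.814], [0.0, 0.0, 0.0, 1.0]] dict_keys(['camera_matrix', 'cam_to_world'])
top [[552.8, 0.0, 316.0], [0.0, 552.8, 242.6], [0.0, 0.0, 1.0]] [[-0.028, 0.985, -0.173, 0.346], [-1.0, -0.028, 0.006, -0.007], [0.002, 0.173, 0.985, 1.143], [0.0, 0.0, 0.0, 1.0]] dict_keys(['camera_matrix', 'cam_to_world'])
{'clock': 0.1, 'qpos': array([-1.39348988e+00,  3.07512908e-01,  1.50758273e+00,  1.22817637e-06,
        1.32840779e+00, -7.34925239e-02]), 'qvel': array([ 0.00149571, -0.00054683, -0.0023852 , -0.00042719,  0.00115695,
        0.00057777]), 'joint_torque': array([-1.28058291e-04, -4.58529818e+01, -2.52608353e+01, -1.74660690e-04,
        5.60608489e-03, -1.21182612e-05]), 'eef_pos': array([ 0.14262624, -0.55669906,  0.40384933]), 'orientation': array([-9.54132147e-04,  9.92147348e-01,  1.25070888e-01, -4.89738287e-05]), 'ft_force': array([-0.04419893,  1.00950744, -0.78210824]), 'moment': array([ 0.01211462, -0.04562109,  0.01431324]), 'opening': 0.08532311348353597}
```

View pics/scene0.png

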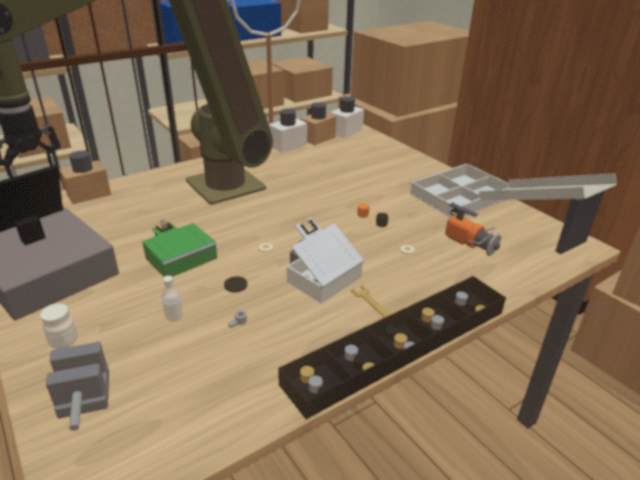

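View pics/top0.png

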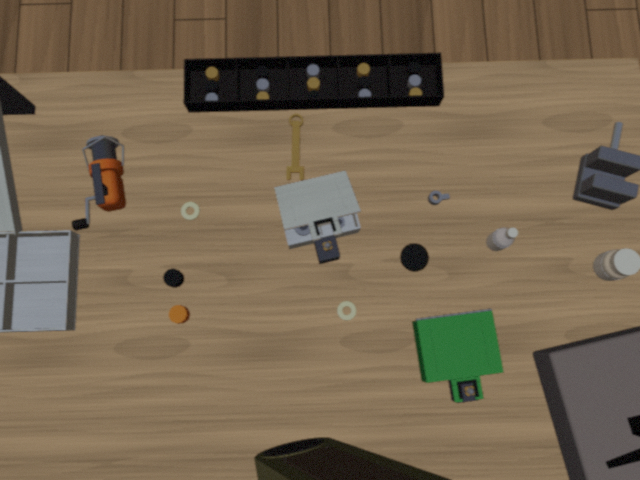

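The pictures show these things that could be taken for my targets:
- **Cap:** dark cylinder at top (173,278) / scene (382,219). The orange look-alike is at top (178,314) / scene (363,210). The dark, flat, wide spool cap is at top (414,257).
- **Case:** aluminium at top (318,212) / scene (325,265). The green look-alike is at top (460,350).

By the description I choose the dark cylinder and the aluminium case. I'll check both in crops.

Run:
```python
import cv2, numpy as np
t=cv2.imread("pics/top0.png"); s=cv2.imread("pics/scene0.png")
a=cv2.resize(t[160:280,255:385],None,fx=6,fy=6,interpolation=cv2.INTER_CUBIC)[:600,:]
cv2.imwrite("pics/c1.png",cv2.resize(t[165:270,260:375],None,fx=5,fy=5,interpolation=cv2.INTER_CUBIC))
cv2.imwrite("pics/c2.png",cv2.resize(s[210:305,275:375],None,fx=6,fy=6,interpolation=cv2.INTER_CUBIC))
cv2.imwrite("pics/c3.png",np.hstack([cv2.resize(t[260:330,150:210],(360,420),interpolation=cv2.INTER_CUBIC),cv2.resize(s[195:235,345:405],(400,420),interpolation=cv2.INTER_CUBIC)]))
```

```text
(no output)
```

View pics/c1.png

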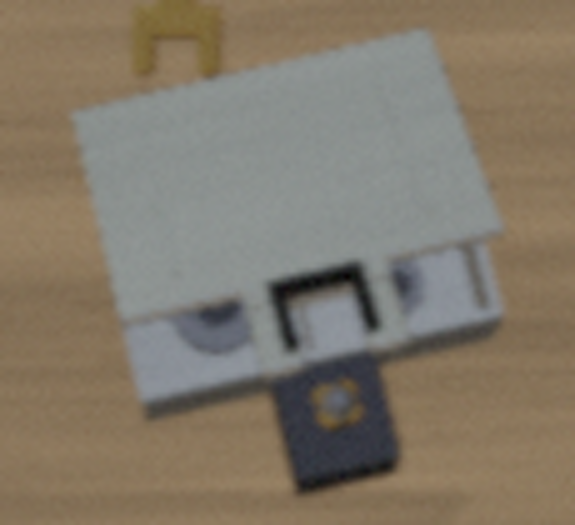

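View pics/c2.png

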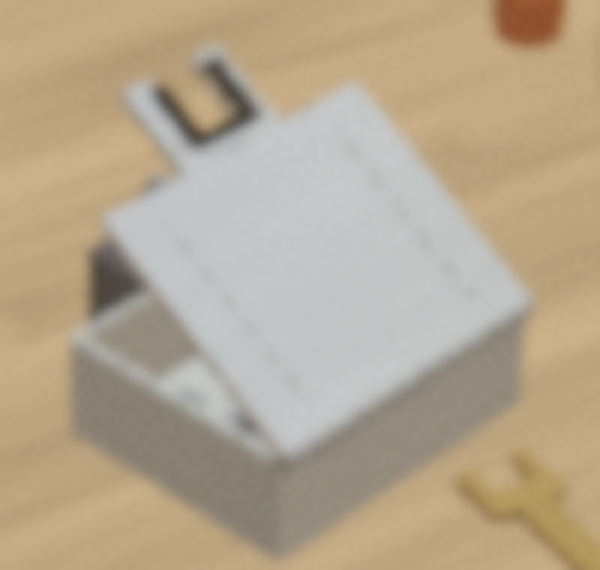

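View pics/c3.png

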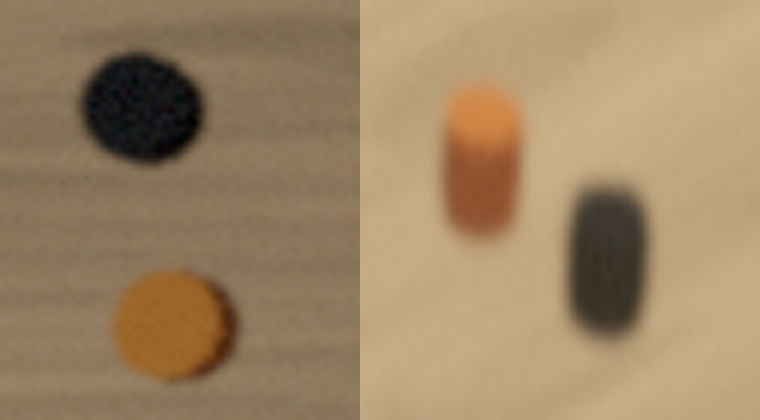

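```bash
cat > h.py <<'E'
import numpy as np, cv2
from cell import robot, eyes
def ray(cam,uv):
    c=eyes.calibration(cam);K=c["camera_matrix"];T=c["cam_to_world"]
    d=np.array([(uv[0]-K[0,2])/K[0,0],-(uv[1]-K[1,2])/K[1,1],-1.]);return T[:3,3],T[:3,:3]@d
def onz(cam,uv,z):
    o,d=ray(cam,uv);return o+d*(z-o[2])/d[2]
def proj(cam,p):
    c=eyes.calibration(cam);K=c["camera_matrix"];T=c["cam_to_world"]
    q=T[:3,:3].T@(np.asarray(p)-T[:3,3]);return np.array([K[0,2]+K[0,0]*q[0]/-q[2],K[1,2]-K[1,1]*q[1]/-q[2]])
def tri(a,b):
    (o1,d1),(o2,d2)=ray("top",a),ray("scene",b)
    st=np.linalg.lstsq(np.c_[d1,-d2],o2-o1,rcond=None)[0];p,q=o1+st[0]*d1,o2+st[1]*d2
    return (p+q)/2,np.linalg.norm(p-q)
E
python3 - <<'E'
from h import *
np.set_printoptions(precision=4,suppress=True)
f=lambda x,y:(260+x/5-.4,165+y/5-.4); g=lambda x,y:(275+x/6-.4,210+y/6-.4)
print("stud tip",onz("top",f(338,401),.078))
HL,HR=onz("top",f(75,113),.055),onz("top",f(430,30),.055); print("hinge",HL,HR,np.linalg.norm(HL-HR))
v=HL-HR; print("yaw from hinge",np.arctan2(-v[0],v[1]))
print("scene hinge R,L",onz("scene",g(280,455),.055),onz("scene",g(528,305),.055))
for n,a,b in(("lidFR",f(500,235),g(107,217)),):pass
# lid front corners: scene (107,217)= right? (360,85)= left
print("FR",tri(f(500,235),g(107,217)),"FL",tri(f(122,318),g(357,85)))
# cap
t=cv2.imread("pics/top0.png")
print("case front bottom",onz("top",f(148,415),0),onz("top",f(500,325),0.0))
for nm in("top","scene"):
    im=cv2.imread(f"pics/{nm}0.png").astype(int); m=(im.max(2)<75).astype(np.uint8)
    n,l,st,ce=cv2.connectedComponentsWithStats(m)
    x,y=(173,278) if nm=="top" else (382,219)
    k=l[y,x];print(nm,st[k],ce[k])
    z=0.016
    print(onz(nm,ce[k],z))
E
```

```text
stud tip [ 0.5279 -0.0355  0.078 ]
hinge [0.6537 0.0671 0.055 ] [ 0.6848 -0.0787  0.055 ] 0.14900347933590155
yaw from hinge 0.20985488490582643
scene hinge R,L [ 0.6846 -0.0839  0.055 ] [0.6571 0.06   0.055 ]
FR (array([ 0.5838, -0.0989,  0.1148]), np.float64(0.0012490029691745003)) FL (array([0.5551, 0.0451, 0.1147]), np.float64(0.0031564305118920877))
case front bottom [0.5376 0.0422 0.    ] [ 0.5719 -0.1069  0.    ]
top [164 269  20  18 282] [173.3227 277.6418]
[0.4792 0.2799 0.016 ]
scene [377 214  10  12 100] [381.66 219.56]
[0.48   0.2741 0.016 ]
```

Both choices hold up. The crop shows a dark ribbed cylinder at top (173,278) next to the orange one. The aluminium case has its lid open about 0.54 rad, with the stud at top (327.6,245). Next I move over the lid with the fingers shut.

>>> step_arm --commands '[[[0.046,-0.034,0],0,0],[[0.046,-0.034,0],0,0],[[0.046,-0.034,0],0,0],[[0.046,-0.034,0],0,0],[[0.046,-0.034,0],0,0],[[0.046,-0.034,0],0,0],[[0.046,-0.034,0],0,0],[[0.046,-0.034,0],0,0],[[0.046,-0.034,0],0,0],[[0.046,-0.034,0],0,0],[[0.046,-0.034,0],0,0],[[0.046,-0.034,0],0.05,0]]'

```text
clock: 1.6
eef_pos: [0.5874, -0.0127, 0.4005]
orientation: [-0.001, 0.995, 0.095, -0.001]
ft_force: [0.4, -0.8, -0.0]
opening: -0.0002
```

>>> step_arm --commands '[[[-0.006,0.013,0.045],0,0],[[0,0,0.045],0,0],[[0,0,0],0,0]]'

```text
clock: 1.98
eef_pos: [0.5873, -0.0212, 0.308]
orientation: [-0.002, 0.995, 0.099, -0.0]
ft_force: [-0.6, -1.1, -0.2]
opening: -0.0001
```

Run:
```python
from h import *
s=robot.read_state();print(s["eef_pos"],s["ft_force"])
for n in("scene","top"):
    im=eyes.read_camera(n)[:,:,::-1].copy(); p=proj(n,s["eef_pos"]-[0,0,.173]); print(n,p)
    cv2.imwrite(f"pics/{n}1.png",im)
    u,v=p.astype(int); c=cv2.resize(im[v-70:v+30,u-60:u+60],None,fx=6,fy=6,interpolation=cv2.INTER_CUBIC)
    cv2.circle(c,(int((p[0]-u+60)*6+3),int((p[1]-v+70)*6+3)),5,(0,0,255),1); cv2.imwrite(f"pics/{n}1c.png",c)
```

```text
[ 0.58734819 -0.02124827  0.30803494] [-0.64439291 -1.07633741 -0.2150477 ]
scene [320.56925502 229.9575448 ]
top [319.2468468  208.60237855]
```

View pics/scene1c.png

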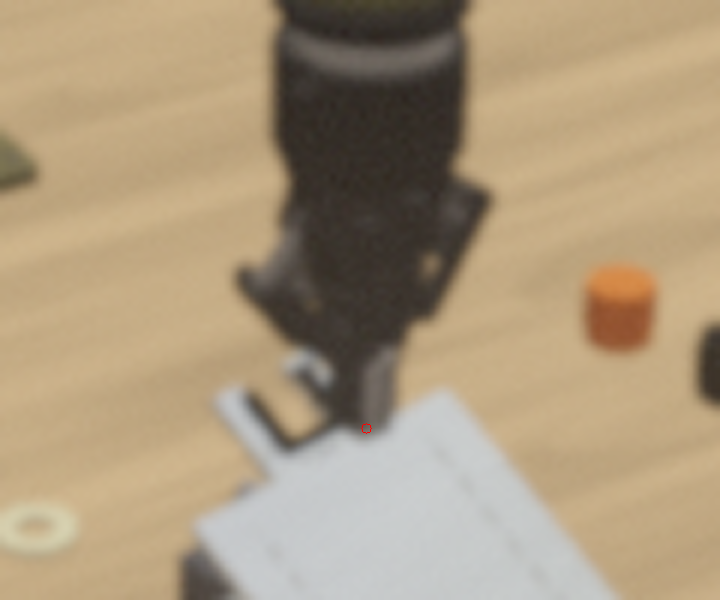

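View pics/top1c.png

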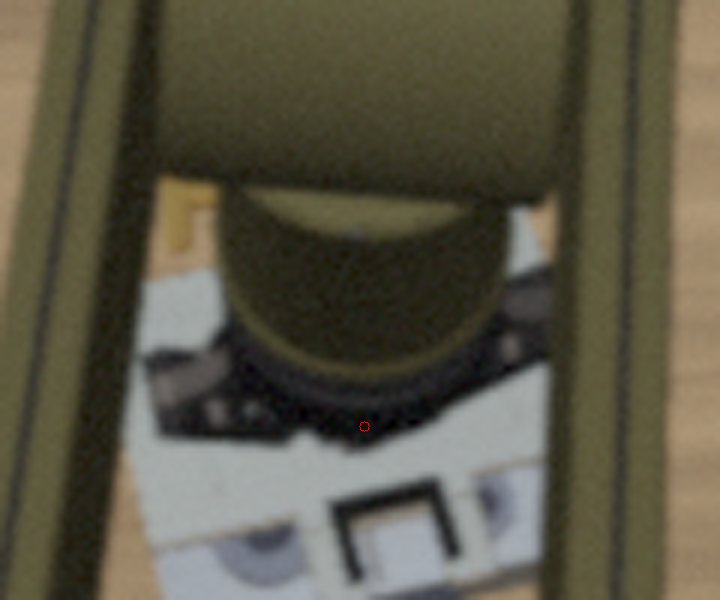

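The fingertip shows up within about 1 px of its predicted spot in both views (scene (321,230), top (319,209)), just above the lid near lid_press. Now I press the lid shut in small steps.

>>> step_arm --commands '[[[0,0,0.012],0,0],[[0,0,0.012],0,0],[[0,0,0.01],0,0],[[0,0,0.01],0,0],[[0,0,0.01],0,0]]'

```text
clock: 2.7
eef_pos: [0.5917, -0.0229, 0.2608]
orientation: [0.0, 0.995, 0.098, 0.009]
ft_force: [-0.8, -0.7, 2.3]
opening: -0.0005
```

>>> step_arm --commands '[[[-0.003,0,0.01],0,0],[[-0.002,0,0.01],0,0],[[-0.002,0,0.007],0,0],[[0,0,0.004],0,0],[[0,0,0.003],0,0]]'

```text
clock: 3.32
eef_pos: [0.5847, -0.0244, 0.2296]
orientation: [0.001, 0.995, 0.098, 0.01]
ft_force: [-8.1, -0.1, 30.4]
opening: 0.0
```

>>> step_arm --commands '[[[0,0,-0.01],0,0],[[0,0,-0.05],0,0],[[0,0,-0.05],0,0],[[0,-0.02,-0.04],0,0.085],[[-0.025,-0.05,0],0,0.085],[[-0.025,-0.05,0],0,0.085],[[-0.02,-0.05,0],0,0.085],[[0,0,0],0,0.085]]'

```text
clock: 4.32
eef_pos: [0.4777, 0.1322, 0.3821]
orientation: [-0.0, 0.995, 0.097, 0.011]
ft_force: [-0.2, -0.7, 0.8]
opening: 0.0851
```

Run:
```python
from h import *
s=robot.read_state();print(s["eef_pos"],s["orientation"],s["ft_force"],s["opening"])
for n in("scene","top"):
    im=eyes.read_camera(n)[:,:,::-1].copy()
    cv2.imwrite(f"pics/{n}2.png",im)
```

```text
[0.47771366 0.13216746 0.38206134] [-4.28916844e-04  9.95231582e-01  9.69643447e-02  1.05749589e-02] [-0.23089718 -0.68774132  0.81294094] 0.08505053999478074
```

View pics/scene2.png

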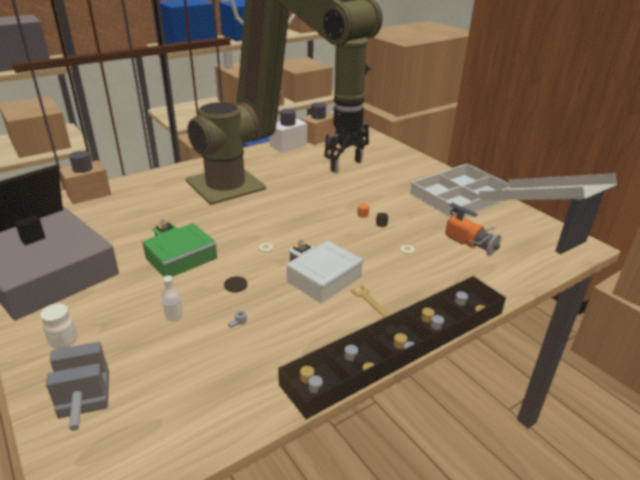

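View pics/top2.png

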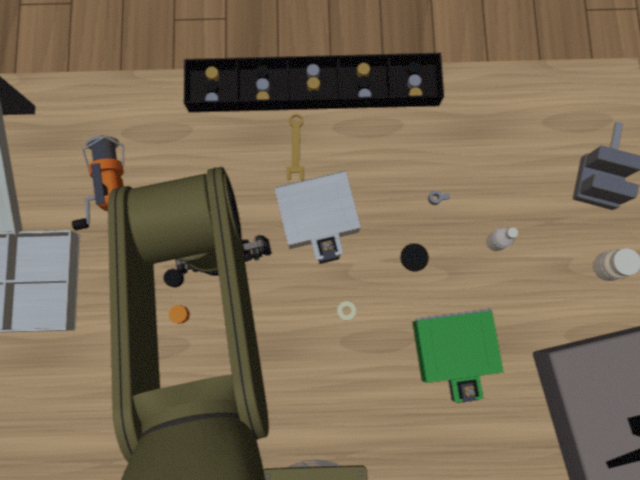

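Both views show the lid flat and shut with the notch around the stud (scene (301,250), top (327,246)). I now refine the stud and cap positions from the two views.

Run:
```python
import cv2, numpy as np
t=cv2.imread("pics/top2.png"); s=cv2.imread("pics/scene2.png")
r=lambda im,x,y,w,h,k:cv2.resize(im[y:y+h,x:x+w],None,fx=k,fy=k,interpolation=cv2.INTER_CUBIC)
cv2.imwrite("pics/d1.png",np.hstack([r(t,305,225,40,45,10),r(s,282,230,40,45,10)]))
cv2.imwrite("pics/d2.png",np.hstack([r(cv2.imread("pics/top0.png"),155,260,40,40,10),r(s,362,200,40,40,10)]))
```

```text
(no output)
```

View pics/d1.png

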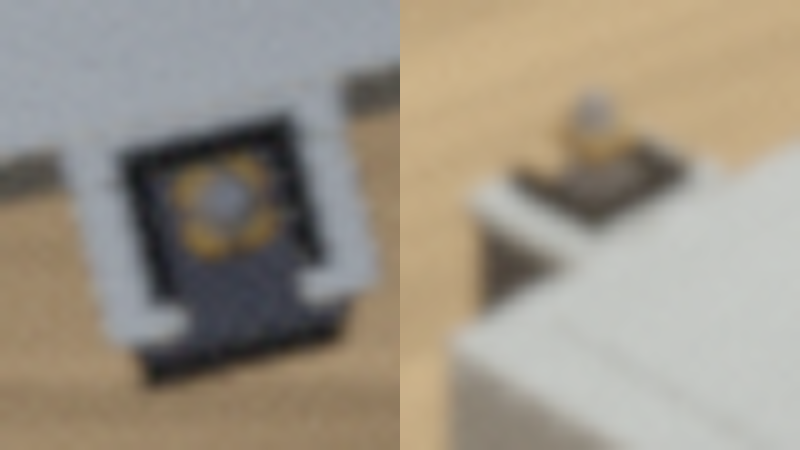

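View pics/d2.png

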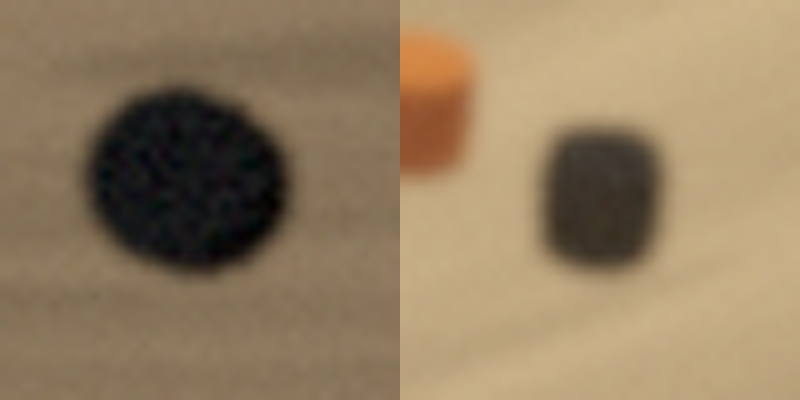

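Run:
```python
from h import *
np.set_printoptions(precision=4,suppress=True)
for n,a,b,z in(("balls",(327.2,245.0),(301.2,243.8),.071),("tip",(327.0,244.5),(300.9,239.3),.081),("cap",(173.3,277.5),(381.7,219.2),.016)):
    print(n,tri(a,b),onz("top",a,z),onz("scene",b,z))
```

```text
balls (array([ 0.5284, -0.0372,  0.0678]), np.float64(0.0034062788760066192)) [ 0.5287 -0.0357  0.071 ] [ 0.5317 -0.0414  0.071 ]
tip (array([ 0.527 , -0.0368,  0.0807]), np.float64(0.004134782911815973)) [ 0.528 -0.035  0.081] [ 0.5266 -0.039   0.081 ]
cap (array([0.4784, 0.2783, 0.0156]), np.float64(0.004060735973390453)) [0.4795 0.2799 0.016 ] [0.4785 0.2756 0.016 ]
```

>>> step_arm --commands '[[[0.007,-0.048,0],0,0.085],[[0.007,-0.048,0],0,0.085],[[0.007,-0.048,0],0,0.085],[[0,0,0.05],0,0.085],[[0,0,0.04],0,0.085],[[0,0,0],0,0.085]]'

```text
clock: 5.18
eef_pos: [0.486, 0.2752, 0.2902]
orientation: [0.001, 0.996, 0.09, 0.016]
ft_force: [0.4, -0.1, 0.3]
opening: 0.085
```

>>> step_arm --commands '[[[-0.016,-0.006,0.01],0,0.085],[[0,0,0.02],0,0.085],[[0,0,0.02],0,0.085],[[0,0,0],0,0.085]]'

```text
clock: 5.68
eef_pos: [0.4772, 0.2764, 0.2439]
orientation: [-0.0, 0.996, 0.087, 0.021]
ft_force: [0.6, -0.1, 0.5]
opening: 0.085
```

Run:
```python
from h import *
s=robot.read_state();print(s["eef_pos"],s["orientation"],s["ft_force"],s["opening"])
for n in("scene","top"):
    im=eyes.read_camera(n)[:,:,::-1].copy()
    u,v=((382,200) if n=="scene" else (173,275))
    cv2.imwrite(f"pics/{n}3.png",cv2.resize(im[v-50:v+50,u-65:u+65],None,fx=6,fy=6,interpolation=cv2.INTER_CUBIC))
```

```text
[0.47724232 0.27639223 0.24388856] [-1.92575463e-04  9.95990146e-01  8.70769969e-02  2.05228936e-02] [ 0.60553044 -0.11088851  0.47369123] 0.08499389500836657
```

View pics/scene3.png

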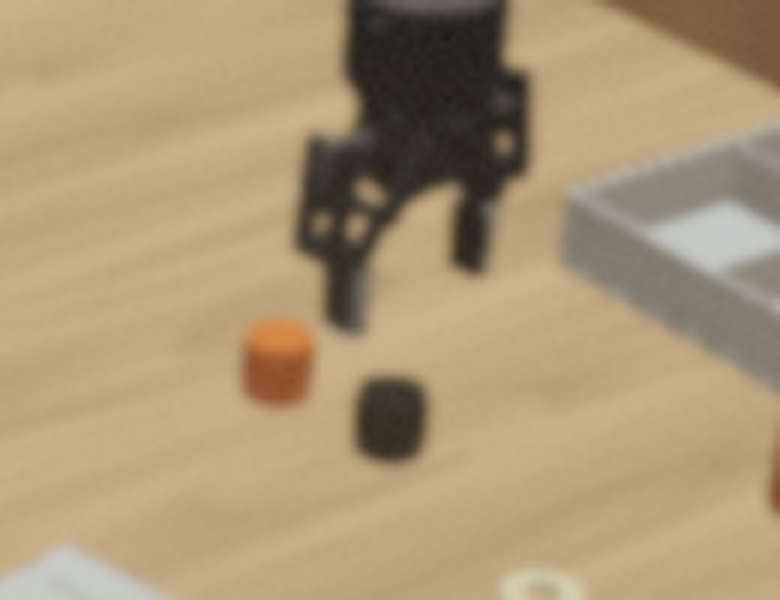

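View pics/top3.png

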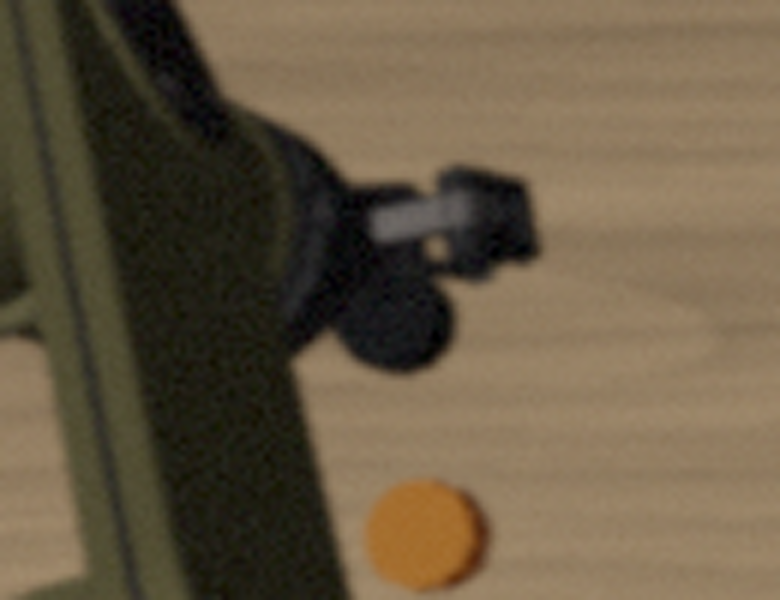

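>>> step_arm --commands '[[[0,0,0],0,0.085],[[0,0,0],0,0.085]]'

```text
clock: 6.02
eef_pos: [0.4791, 0.277, 0.2475]
orientation: [-0.002, 0.996, 0.087, 0.024]
ft_force: [0.9, -0.1, 0.2]
opening: 0.085
```

```bash
python3 -c "
from h import *
s=robot.read_state();print(s['eef_pos'],s['orientation'],s['qpos'])"
```

```text
[0.47910554 0.27697197 0.24751362] [-0.0015632   0.99593597  0.08677213  0.02407686] [ 0.45296266  0.43264261  1.76953014 -0.01836886  0.89341228  1.86112915]
```

>>> step_arm --commands '[[[0,0,0.03],0,0.085]]'

```text
clock: 6.15
eef_pos: [0.4821, 0.278, 0.2201]
orientation: [-0.003, 0.996, 0.087, 0.028]
ft_force: [-0.7, -0.1, -0.7]
opening: 0.0849
```

```bash
python3 -c "
from h import *
s=robot.read_state();print(s['eef_pos'],s['orientation'],s['qpos'],s['qvel'])"
```

```text
[0.48211976 0.27798085 0.22008029] [-0.00288457  0.99583831  0.08681707  0.0275777 ] [ 0.45221857  0.47224113  1.79239273 -0.01950612  0.82346557  1.86197029] [-0.00791258  0.36373505  0.22551756 -0.00938102 -0.55893969  0.00760519]
```

>>> step_arm --commands '[[[0,0,0],0,0.085]]'

```text
clock: 6.28
eef_pos: [0.4812, 0.2775, 0.2189]
orientation: [-0.002, 0.996, 0.087, 0.026]
ft_force: [-0.4, 0.0, -0.4]
opening: 0.0851
```

```bash
python3 -c "
from h import *
s=robot.read_state();print(s['eef_pos'],s['orientation'],s['qpos'],s['qvel'])"
```

```text
[0.48117086 0.27754521 0.21892619] [-0.00216848  0.99588554  0.08686318  0.02573083] [ 0.4522666   0.47355963  1.7939768  -0.01951336  0.82452637  1.86195224] [ 0.00216987 -0.05023564 -0.04926122 -0.00112213  0.00469768 -0.00070023]
```

>>> step_arm --commands '[[[0,0,-0.0625],0,0.085],[[0,0,-0.0625],0,0.085],[[0,0,0],0,0.085]]'

```text
clock: 6.65
eef_pos: [0.4755, 0.2771, 0.3491]
orientation: [-0.002, 0.996, 0.087, 0.026]
ft_force: [0.6, -0.2, -0.4]
opening: 0.085
```

>>> step_arm --commands '[[[-0.0625,0,0],0,0.085],[[0,0,0],0,0.085]]'

```text
clock: 6.9
eef_pos: [0.411, 0.2651, 0.3461]
orientation: [-0.002, 0.996, 0.087, 0.025]
ft_force: [-0.2, 0.1, -0.6]
opening: 0.0848
```

>>> step_arm --commands '[[[0.0625,0,0],0,0.085],[[0,0,0],0,0.085]]'

```text
clock: 7.15
eef_pos: [0.4724, 0.2762, 0.3498]
orientation: [-0.002, 0.996, 0.088, 0.025]
ft_force: [-0.4, -0.8, -0.7]
opening: 0.0848
```

>>> step_arm --commands '[[[0,0,0.0625],0,0.085],[[0,0,0],0,0.085]]'

```text
clock: 7.4
eef_pos: [0.4763, 0.2769, 0.2867]
orientation: [-0.002, 0.996, 0.088, 0.026]
ft_force: [-0.6, 0.1, 0.2]
opening: 0.0853
```

>>> step_arm --commands '[[[0,0,-0.0625],0,0.085],[[0,0,0],0,0.085]]'

```text
clock: 7.65
eef_pos: [0.4735, 0.2767, 0.3529]
orientation: [-0.002, 0.996, 0.088, 0.026]
ft_force: [1.1, -0.0, 0.3]
opening: 0.0849
```

>>> step_arm --commands '[[[0,0,-0.01],0,0.085],[[0,0,-0.01],0,0.085],[[0,0,-0.01],0,0.085],[[0,0,-0.01],0,0.085]]'

```text
clock: 8.15
eef_pos: [0.4701, 0.2759, 0.3975]
orientation: [-0.003, 0.996, 0.088, 0.026]
ft_force: [-0.6, 0.4, 0.1]
opening: 0.0852
```

>>> step_arm --commands '[[[0,0,0],0,0.085],[[0,0,0],0,0.085],[[0,0,0],0,0.085]]'

```text
clock: 8.52
eef_pos: [0.4701, 0.2759, 0.3977]
orientation: [-0.003, 0.996, 0.088, 0.026]
ft_force: [0.1, -0.2, -0.1]
opening: 0.0849
```

>>> step_arm --commands '[[[-0.003,0,0.0625],0,0.085],[[0,0,0],0,0.085],[[-0.003,0,0.0625],0,0.085],[[0,0,0],0,0.085],[[-0.003,0,0.05],0,0.085],[[0,0,0],0,0.085]]'

```text
clock: 9.28
eef_pos: [0.4779, 0.2799, 0.2348]
orientation: [-0.006, 0.995, 0.088, 0.035]
ft_force: [-0.3, 0.6, -0.3]
opening: 0.0855
```

>>> step_arm --commands '[[[0,0,-0.01],0,0.085],[[0,0,-0.01],0,0.085],[[0,0,-0.01],0,0.085],[[0,0,-0.01],0,0.085]]'

```text
clock: 9.78
eef_pos: [0.4783, 0.2808, 0.2874]
orientation: [-0.009, 0.995, 0.088, 0.043]
ft_force: [0.2, 0.7, 0.2]
opening: 0.0849
```

```bash
cat > st.py <<'E'
from h import *
np.set_printoptions(precision=4,suppress=True)
s=robot.read_state()
from scipy.spatial.transform import Rotation as R
q=s['orientation'];r=R.from_quat([q[1],q[2],q[3],q[0]]).as_matrix()
print(s['eef_pos'],q,"z",r[:,2],"x",r[:,0],"y",r[:,1],"f",s['ft_force'],"tip",s['eef_pos']+.16*r[:,2]);print(s['qpos'],s['qvel'],s['joint_torque'],s['opening'])
E
python3 st.py
```

```text
[0.4783 0.2808 0.2874] [-0.0092  0.9952  0.0877  0.0433] z [ 0.0847  0.026  -0.9961] x [0.9808 0.1738 0.0879] y [ 0.1754 -0.9844 -0.0108] f [0.1596 0.7118 0.2329] tip [0.4919 0.2849 0.128 ]
[ 0.4598  0.3745  1.7418 -0.0177  0.9378  1.8645] [ 0.0022 -0.1305 -0.0922  0.0037  0.2008 -0.0013] [ -0.0119 -44.7808 -20.3652  -0.0765  -0.7303   0.002 ] 0.084882926791221
```

>>> step_arm --commands '[[[0,0,0.005],0,0.085],[[0,0,0.005],0,0.085],[[0,0,0.005],0,0.085],[[0,0,0.005],0,0.085]]'

```text
clock: 10.28
eef_pos: [0.4799, 0.2813, 0.2673]
orientation: [-0.009, 0.995, 0.088, 0.044]
ft_force: [0.3, -0.1, 0.6]
opening: 0.0845
```

```bash
python3 st.py
```

```text
[0.4799 0.2813 0.2673] [-0.0095  0.9951  0.0878  0.044 ] z [ 0.0859  0.0266 -0.996 ] x [0.9807 0.1739 0.0892] y [ 0.1755 -0.9844 -0.0111] f [ 0.3488 -0.0851  0.6387] tip [0.4936 0.2855 0.1079]
[ 0.4593  0.4013  1.7615 -0.0184  0.89    1.8651] [-0.0015  0.0649  0.0438 -0.001  -0.0986  0.0037] [  0.0169 -46.673  -19.6979  -0.07    -0.4376  -0.0011] 0.08452185431805258
```

>>> step_arm --commands '[[[0,0,0],0,0.085],[[0,0,0],0,0.085]]'

```text
clock: 10.52
eef_pos: [0.4796, 0.2811, 0.2655]
orientation: [-0.009, 0.995, 0.088, 0.042]
ft_force: [0.7, -0.3, 0.1]
opening: 0.0848
```

```bash
python3 st.py
```

```text
[0.4796 0.2811 0.2655] [-0.0089  0.9952  0.0878  0.0424] z [ 0.0828  0.0251 -0.9962] x [0.981  0.1739 0.0859] y [ 0.1754 -0.9844 -0.0102] f [ 0.696  -0.3211  0.1468] tip [0.4928 0.2851 0.1061]
[ 0.4592  0.4038  1.7626 -0.0183  0.8898  1.865 ] [-0.0011  0.0074  0.0049 -0.001  -0.0022 -0.0018] [ -0.0007 -45.9899 -19.3329  -0.0711  -0.5041   0.    ] 0.08476466272874036
```

>>> step_arm --commands '[[[0,0,-0.0625],0,0.085],[[0,0,-0.0625],0,0.085],[[0,0,0],0,0.085]]'

```text
clock: 10.9
eef_pos: [0.4698, 0.2782, 0.392]
orientation: [-0.008, 0.995, 0.088, 0.041]
ft_force: [1.0, -0.6, -0.5]
opening: 0.0851
```

>>> step_arm --commands '[[[0,0,0.01],0,0.085],[[0,0,0.01],0,0.085],[[0,0,0.01],0,0.085],[[0,0,0.01],0,0.085],[[0,0,0.01],0,0.085],[[0,0,0.01],0,0.085]]'

```text
clock: 11.65
eef_pos: [0.4731, 0.2787, 0.3228]
orientation: [-0.006, 0.995, 0.088, 0.036]
ft_force: [0.5, -0.1, 0.3]
opening: 0.085
```

```bash
python3 st.py
```

```text
[0.4731 0.2787 0.3228] [-0.0065  0.9955  0.0877  0.0363] z [ 0.0712  0.0193 -0.9973] x [0.982  0.1741 0.0735] y [ 0.1751 -0.9845 -0.0065] f [ 0.4791 -0.14    0.3073] tip [0.4844 0.2818 0.1633]
[ 0.4606  0.3298  1.704  -0.0167  1.0354  1.8637] [-0.0037  0.1053  0.101  -0.0029 -0.1989  0.0015] [  0.0195 -44.5645 -22.1585  -0.0754  -0.2091  -0.0015] 0.08499164685959179
```

>>> step_arm --commands '[[[0,0,0.004],0,0.085],[[0,0,0.002],0,0.085],[[0,0,0],0,0.085]]'

```text
clock: 12.02
eef_pos: [0.4735, 0.2788, 0.3155]
orientation: [-0.006, 0.995, 0.088, 0.036]
ft_force: [0.4, -0.4, 0.7]
opening: 0.085
```

```bash
python3 st.py
```

```text
[0.4735 0.2788 0.3155] [-0.0062  0.9955  0.0877  0.0356] z [ 0.0698  0.0186 -0.9974] x [0.9821 0.1742 0.072 ] y [ 0.1751 -0.9845 -0.0061] f [ 0.3681 -0.3947  0.7431] tip [0.4846 0.2818 0.1559]
[ 0.4605  0.3388  1.7118 -0.0168  1.0201  1.8638] [ 0.0021 -0.0033 -0.0056 -0.0004 -0.0012  0.0004] [ -0.0133 -43.9861 -21.589   -0.0774  -0.4365   0.0001] 0.0850396973419454
```

>>> step_arm --commands '[[[0,0,0.01],0,0.085],[[0,0,0.01],0,0.085],[[0,0,0.01],0,0.085],[[0,0,0.01],0,0.085],[[0,0,0.01],0,0.085],[[0,0,0.01],0,0.085],[[0,0,0],0,0.085]]'

```text
clock: 12.9
eef_pos: [0.4781, 0.28, 0.2515]
orientation: [-0.006, 0.995, 0.088, 0.036]
ft_force: [-0.3, 0.5, -0.3]
opening: 0.0854
```

>>> step_arm --commands '[[[0,0,-0.0625],0,0.085],[[0,0,-0.0625],0,0.085],[[0,0,-0.0625],0,0.085],[[0,0,0],0,0.085]]'

```text
clock: 13.4
eef_pos: [0.4657, 0.2769, 0.4425]
orientation: [-0.006, 0.996, 0.088, 0.035]
ft_force: [0.5, -1.1, -1.0]
opening: 0.0848
```

>>> step_arm --commands '[[[0,0,0.01],0,0.085],[[0,0,0.01],0,0.085],[[0,0,0.01],0,0.085],[[0,0,0.01],0,0.085],[[0,0,0.01],0,0.085],[[0,0,0.01],0,0.085],[[0,0,0.01],0,0.085],[[0,0,0.01],0,0.085],[[0,0,0.01],0,0.085],[[0,0,0.005],0,0.085],[[0,0,0.002],0,0.085]]'

```text
clock: 14.78
eef_pos: [0.4707, 0.2776, 0.3325]
orientation: [-0.004, 0.996, 0.088, 0.03]
ft_force: [0.1, 0.6, 0.0]
opening: 0.0849
```

>>> step_arm --commands '[[[-0.0007,0.0001,0.01],0,0.085],[[-0.0007,0.0001,0.01],0,0.085],[[-0.0007,0.0001,0.01],0,0.085],[[-0.0007,0.0001,0.01],0,0.085],[[-0.0007,0.0001,0.01],0,0.085],[[-0.0007,0.0001,0.01],0,0.085],[[-0.0007,0.0001,0.01],0,0.085],[[-0.0007,0.0001,0.01],0,0.085],[[-0.0007,0.0001,0.01],0,0.085],[[-0.0007,0,0.01],0,0.085]]'

```text
clock: 16.02
eef_pos: [0.4703, 0.277, 0.2261]
orientation: [-0.004, 0.996, 0.088, 0.031]
ft_force: [0.6, 1.2, 0.6]
opening: 0.0853
```

```bash
python3 st.py
python3 - <<'E'
from h import *
for n in("scene","top"):
    im=eyes.read_camera(n)[:,:,::-1].copy()
    u,v=((382,200) if n=="scene" else (173,275))
    cv2.imwrite(f"pics/{n}4.png",cv2.resize(im[v-50:v+50,u-65:u+65],None,fx=6,fy=6,interpolation=cv2.INTER_CUBIC))
E
```

```text
[0.4703 0.277  0.2261] [-0.0043  0.9957  0.0877  0.0306] z [ 0.0602  0.0139 -0.9981] x [0.9828 0.1743 0.0617] y [ 0.1748 -0.9846 -0.0031] f [0.6424 1.1874 0.6368] tip [0.4799 0.2792 0.0664]
[ 0.4601  0.4515  1.8132 -0.0196  0.8169  1.8683] [ 0.0007  0.1206  0.0827 -0.0037 -0.2051  0.0073] [  0.0006 -47.364  -17.2034  -0.0627  -0.1367  -0.0072] 0.08530519189618994
```

View pics/scene4.png

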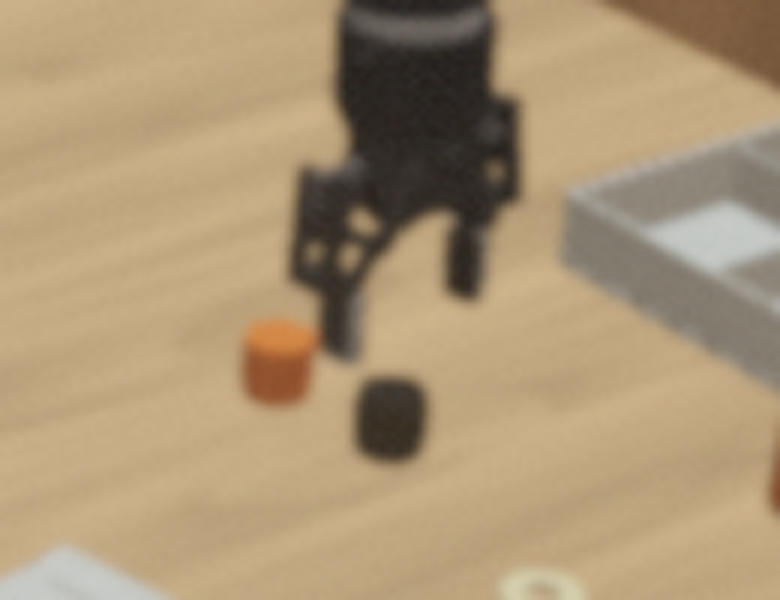

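The scene crop shows the open fingers straddling the dark cap (crop (390,420)), with the orange cap clear of them. I carry on down and grip.

>>> step_arm --commands '[[[-0.001,0,0.01],0,0.085],[[-0.001,0,0.01],0,0.085],[[-0.001,0.001,0.01],0,0.085],[[-0.001,0,0.008],0,0.085],[[-0.0005,0,0.003],0,0.085],[[0,0,0],0,0.085]]'

```text
clock: 16.88
eef_pos: [0.468, 0.2756, 0.1815]
orientation: [-0.004, 0.996, 0.088, 0.03]
ft_force: [-0.6, 0.6, -0.1]
opening: 0.085
```

```bash
python3 st.py
```

```text
[0.468  0.2756 0.1815] [-0.0039  0.9957  0.0876  0.0297] z [ 0.0584  0.013  -0.9982] x [0.9829 0.1743 0.0598] y [ 0.1748 -0.9846 -0.0026] f [-0.6125  0.5677 -0.0888] tip [0.4774 0.2776 0.0218]
[ 0.4595  0.5164  1.8568 -0.0218  0.7103  1.8709] [ 0.0004  0.0007 -0.0009  0.001  -0.0012 -0.0015] [ -0.0079 -47.6969 -14.3254  -0.06    -0.3642   0.0013] 0.08504481508898219
```

Position and height are good, so I close the gripper.

>>> step_arm --commands '[[[0,0,0],0,0.02],[[0,0,0],0,0.02],[[0,0,0],0,0.02],[[0,0,0],0,0.02],[[0,0,0],0,0.02],[[0,0,0],0,0.02]]'

```text
clock: 17.62
eef_pos: [0.4685, 0.2758, 0.1829]
orientation: [-0.004, 0.996, 0.088, 0.031]
ft_force: [0.1, 0.1, 0.1]
opening: 0.0346
```

```bash
python3 st.py
```

```text
[0.4685 0.2758 0.1829] [-0.0044  0.9957  0.0876  0.0309] z [ 0.0608  0.0142 -0.9981] x [0.9827 0.1743 0.0623] y [ 0.1748 -0.9846 -0.0034] f [0.0792 0.1365 0.1235] tip [0.4782 0.2781 0.0232]
[ 0.4596  0.5143  1.8557 -0.0218  0.7109  1.8709] [0.     0.0011 0.0017 0.0009 0.0017 0.0001] [  0.0035 -48.219  -14.6429  -0.0615  -0.3781  -0.    ] 0.034634061175605774
```

>>> step_arm --commands '[[[0.003,0,-0.05],0,0.02],[[0.004,0,-0.06],0,0.02],[[0,0,0],0,0.02],[[-0.001,0.05,0],0,0.02],[[-0.001,0.05,0],0,0.02],[[-0.001,0.05,0],0,0.02],[[-0.001,0.05,0],0,0.02],[[-0.001,0.05,0],0,0.02],[[-0.001,0.03,0],0,0.02],[[0,0.01,0],0,0.02],[[0,0,0],0,0.02]]'

```text
clock: 19.0
eef_pos: [0.5132, -0.018, 0.2872]
orientation: [-0.005, 0.996, 0.089, 0.026]
ft_force: [0.8, -0.5, -0.1]
opening: 0.0342
```

```bash
python3 st.py
```

```text
[ 0.5132 -0.018   0.2872] [-0.005   0.9957  0.0889  0.0258] z [ 0.0504  0.0146 -0.9986] x [0.9829 0.1767 0.0522] y [ 0.1773 -0.9841 -0.0054] f [ 0.7646 -0.4559 -0.1357] tip [ 0.5212 -0.0157  0.1274]
[-0.1253  0.3337  1.8125  0.0256  0.9473  1.253 ] [ 0.0017  0.0058  0.0124  0.0066 -0.0015 -0.0001] [ -0.7505 -42.0007 -19.9553  -0.0138  -0.344   -0.0702] 0.03420789579193578
```

>>> step_arm --commands '[[[0.001,0.01,0],0,0.02],[[0.001,0.01,0],0,0.02],[[0,0.002,0],0,0.02],[[0,0,0],0,0.02]]'

```text
clock: 19.5
eef_pos: [0.519, -0.0378, 0.2867]
orientation: [-0.006, 0.996, 0.091, 0.025]
ft_force: [0.4, -1.1, -0.6]
opening: 0.0344
```

```bash
python3 st.py
python3 - <<'E'
from h import *
for n in("scene","top"):
    im=eyes.read_camera(n)[:,:,::-1].copy(); cv2.imwrite(f"pics/{n}5f.png",im)
    u,v=((305,235) if n=="scene" else (327,245))
    cv2.imwrite(f"pics/{n}5.png",cv2.resize(im[v-35:v+25,u-40:u+40],None,fx=10,fy=10,interpolation=cv2.INTER_CUBIC))
E
```

```text
[ 0.519  -0.0378  0.2867] [-0.0056  0.9955  0.0908  0.0252] z [ 0.0492  0.0156 -0.9987] x [0.9822 0.1805 0.0512] y [ 0.1811 -0.9834 -0.0065] f [ 0.3876 -1.0687 -0.6462] tip [ 0.5269 -0.0352  0.1269]
[-0.1627  0.3429  1.798   0.0287  0.9548  1.2101] [ 0.0027 -0.     -0.0031  0.     -0.002  -0.0003] [ -0.131  -42.7322 -19.9385   0.1036  -0.2998  -0.0141] 0.034445529872328635
```

View pics/scene5.png

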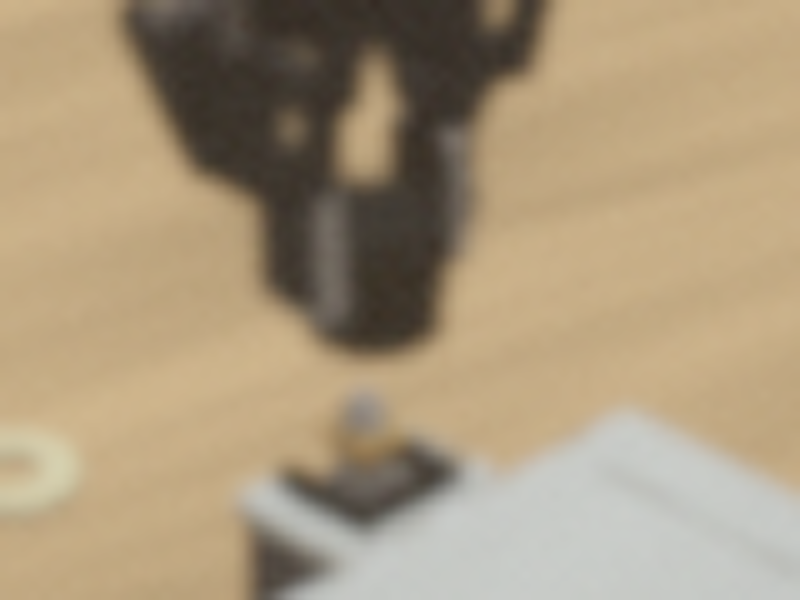

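View pics/top5.png

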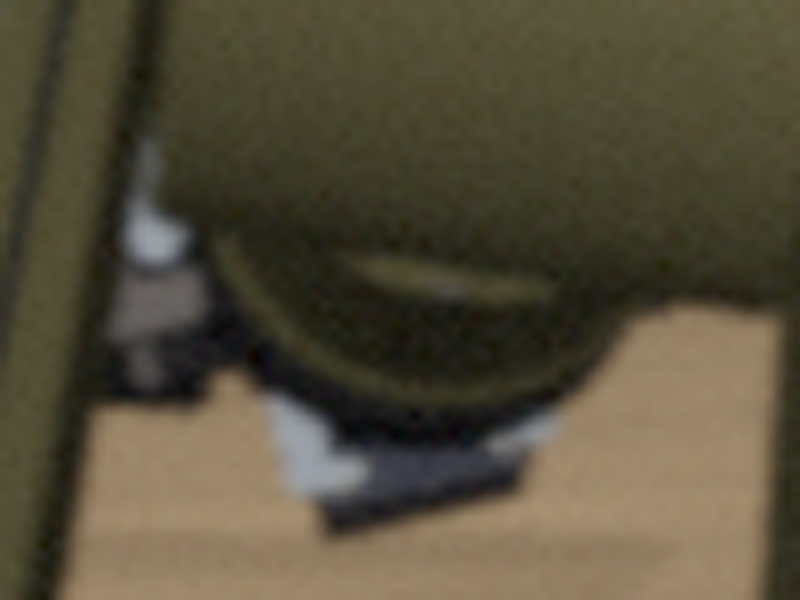

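Run:
```python
from h import *
np.set_printoptions(precision=4,suppress=True)
c=eyes.calibration("scene")["cam_to_world"][:3,3]
cap=np.array([.527,-.0352,.104])
d=c[:2]-cap[:2]; d/=np.linalg.norm(d); n=np.array([-d[1],d[0]])
print("cap rim near pred",proj("scene",cap+np.r_[.018*d,0]),"L/R",proj("scene",cap+np.r_[.018*n,0]),proj("scene",cap-np.r_[.018*n,0]))
print("obs rim bottom (302.3,234.7), L 296.3 R 308.3")
st=np.array([.528,-.0372,.081]);print("stud tip pred",proj("scene",st),proj("scene",st-[0,0,.01]),"obs 301.0,239.3 / 301.2,243.8")
# solve: cap xy from observed rim with scene, stud from scene at known heights
ru=onz("scene",(302.3,234.7),.104)[:2]-.018*d; s1=onz("scene",(301.0,239.3),.081)[:2]; s2=onz("scene",(301.2,243.8),.071)[:2]
print("cap",ru,"stud",s1,s2,"rel",(s1+s2)/2-ru)
```

```text
cap rim near pred [302.2459 235.1273] L/R [309.3814 231.3218] [295.125  231.2786]
obs rim bottom (302.3,234.7), L 296.3 R 308.3
stud tip pred [301.7881 239.3556] [301.7817 242.6379] obs 301.0,239.3 / 301.2,243.8
cap [ 0.5254 -0.034 ] stud [ 0.5267 -0.0388] [ 0.5317 -0.0414] rel [ 0.0038 -0.006 ]
```

The scene crop shows the cap, upright, in the pads at crop (378,350), with the stud tip below at (365,400). The cap is about 1.2 px (3 mm) too far right. I correct that and lower to just above the tip.

>>> step_arm --commands '[[[-0.001,0.0035,0.006],0,0.02],[[-0.0005,0,0.006],0,0.02],[[0,0,0.002],0,0.02],[[0,0,0],0,0.02]]'

```text
clock: 20.1
eef_pos: [0.5184, -0.041, 0.2714]
orientation: [-0.006, 0.996, 0.091, 0.025]
ft_force: [0.7, 1.3, 1.0]
opening: 0.0346
```

```bash
python3 st.py
python3 - <<'E'
from h import *
for n in("scene",):
    ims=np.mean([eyes.read_camera(n)[:,:,::-1].astype(float) for _ in range(3)],0).astype(np.uint8); im=ims
    cv2.imwrite(f"pics/{n}6f.png",im)
    u,v=((305,235) if n=="scene" else (327,245))
    cv2.imwrite(f"pics/{n}6.png",cv2.resize(im[v-35:v+25,u-40:u+40],None,fx=10,fy=10,interpolation=cv2.INTER_CUBIC))
E
```

```text
[ 0.5184 -0.041   0.2714] [-0.0057  0.9955  0.0911  0.0248] z [ 0.0484  0.0159 -0.9987] x [0.9822 0.181  0.0505] y [ 0.1816 -0.9834 -0.0068] f [0.7188 1.2919 1.0281] tip [ 0.5261 -0.0385  0.1116]
[-0.1693  0.3629  1.8161  0.03    0.9177  1.2014] [ 0.0002  0.0005  0.0031  0.0009 -0.0021 -0.0021] [ -0.0136 -43.1359 -18.9738   0.1196  -0.2897  -0.0008] 0.03461583277054587
```

View pics/scene6.png

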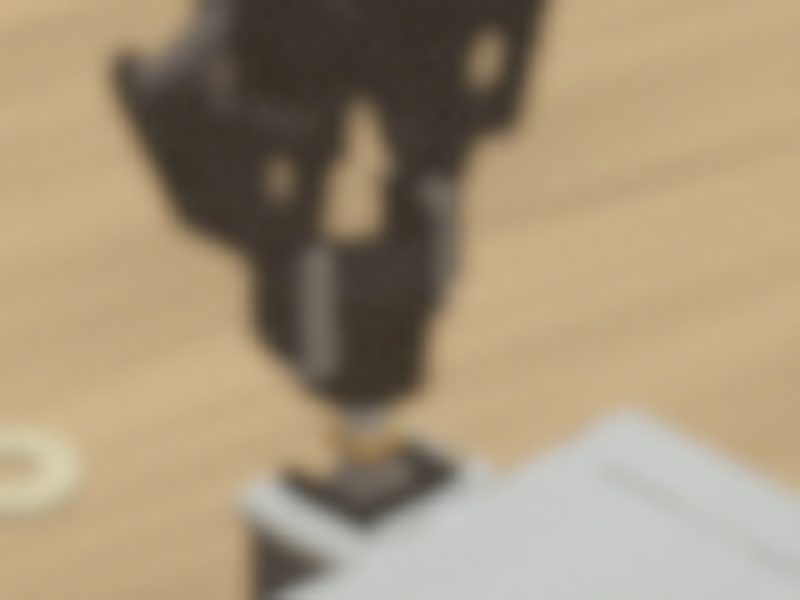

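The cap bottom is centred at crop column 364 and the stud and ball ring at 365–368, so they line up in this view. I nudge 1 mm and go down onto the tip.

>>> step_arm --commands '[[[0.0007,0,0.004],0,0.02],[[0,0,0.003],0,0.02],[[0,0,0.002],0,0.02],[[0,0,0],0,0.02]]'

```text
clock: 20.75
eef_pos: [0.52, -0.0407, 0.2624]
orientation: [-0.006, 0.995, 0.091, 0.026]
ft_force: [-0.2, 0.3, -0.3]
opening: 0.0344
```

```bash
python3 st.py
```

```text
[ 0.52   -0.0407  0.2624] [-0.0055  0.9955  0.0911  0.0255] z [ 0.0498  0.0157 -0.9986] x [0.9821 0.1812 0.0518] y [ 0.1817 -0.9833 -0.0064] f [-0.2096  0.2762 -0.3069] tip [ 0.5279 -0.0382  0.1026]
[-0.1682  0.3765  1.8235  0.0305  0.8953  1.2015] [ 0.001  -0.0002 -0.0018  0.0016 -0.0001 -0.0006] [ -0.0026 -43.5802 -18.5772   0.1202  -0.306   -0.0003] 0.034405740834950044
```

>>> step_arm --commands '[[[-0.0003,0,0.002],0,0.02],[[-0.0002,0,0.002],0,0.02],[[0,0,0],0,0.02]]'

```text
clock: 21.12
eef_pos: [0.5196, -0.0407, 0.2581]
orientation: [-0.006, 0.995, 0.091, 0.026]
ft_force: [0.5, -0.5, -1.3]
opening: 0.0347
```

```bash
python3 st.py
python3 - <<'E'
from h import *
n="scene";im=np.mean([eyes.read_camera(n)[:,:,::-1].astype(float) for _ in range(2)],0).astype(np.uint8)
u,v=305,235
cv2.imwrite(f"pics/{n}7.png",cv2.resize(im[v-35:v+25,u-40:u+40],None,fx=10,fy=10,interpolation=cv2.INTER_CUBIC))
E
```

```text
[ 0.5196 -0.0407  0.2581] [-0.0055  0.9955  0.0911  0.0256] z [ 0.0499  0.0157 -0.9986] x [0.9821 0.1812 0.0519] y [ 0.1817 -0.9833 -0.0064] f [ 0.5018 -0.5446 -1.2869] tip [ 0.5276 -0.0382  0.0984]
[-0.1683  0.382   1.8289  0.0308  0.8843  1.2009] [-0.0004 -0.0016 -0.0015 -0.0003  0.      0.0002] [ -0.004  -43.7005 -18.3351   0.1184  -0.3044  -0.0007] 0.034708702093507446
```

View pics/scene7.png

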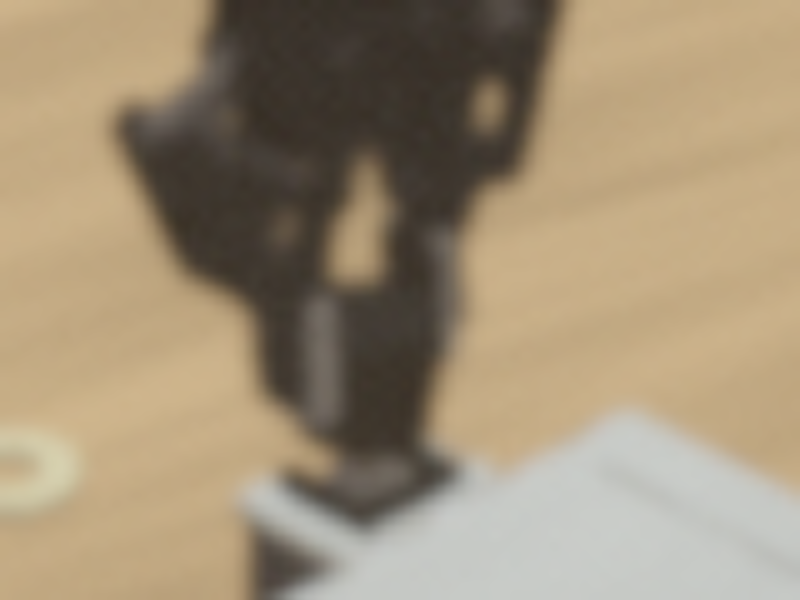

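The cap now covers the stud tip and balls at scene (302,240) with hardly any side force, so it is threaded on. Next I press past the balls.

>>> step_arm --commands '[[[-0.0001,0,0.002],0,0.02]]'

```text
clock: 21.35
eef_pos: [0.5198, -0.0408, 0.2566]
orientation: [-0.005, 0.995, 0.091, 0.026]
ft_force: [-2.1, 1.2, 8.8]
opening: 0.0343
```

>>> step_arm --commands '[[[-0.0001,0,0.002],0,0.02]]'

```text
clock: 21.48
eef_pos: [0.52, -0.0407, 0.2559]
orientation: [-0.005, 0.995, 0.091, 0.027]
ft_force: [-4.1, 1.3, 16.7]
opening: 0.0341
```

>>> step_arm --commands '[[[-0.0001,0,0.002],0,0.02]]'

```text
clock: 21.6
eef_pos: [0.5201, -0.0407, 0.2554]
orientation: [-0.005, 0.995, 0.091, 0.027]
ft_force: [-4.0, -0.1, 12.0]
opening: 0.0344
```

>>> step_arm --commands '[[[-0.0001,0,0.002],0,0.02]]'

```text
clock: 21.72
eef_pos: [0.52, -0.0406, 0.2547]
orientation: [-0.005, 0.995, 0.091, 0.028]
ft_force: [-3.5, 1.1, 9.9]
opening: 0.0343
```

>>> step_arm --commands '[[[-0.0001,0,0.002],0,0.02]]'

```text
clock: 21.85
eef_pos: [0.5198, -0.0406, 0.2537]
orientation: [-0.005, 0.995, 0.091, 0.028]
ft_force: [-2.9, -0.0, 5.2]
opening: 0.0342
```

>>> step_arm --commands '[[[0,0,0.002],0,0.02]]'

```text
clock: 21.98
eef_pos: [0.5195, -0.0405, 0.2521]
orientation: [-0.005, 0.995, 0.091, 0.028]
ft_force: [-2.5, 0.6, 3.6]
opening: 0.0342
```

>>> step_arm --commands '[[[0,0,0.002],0,0.02]]'

```text
clock: 22.1
eef_pos: [0.5194, -0.0405, 0.2502]
orientation: [-0.005, 0.995, 0.091, 0.028]
ft_force: [-0.4, -0.3, 3.6]
opening: 0.0344
```

>>> step_arm --commands '[[[0,0,0.002],0,0.02]]'

```text
clock: 22.22
eef_pos: [0.5193, -0.0404, 0.2478]
orientation: [-0.005, 0.995, 0.091, 0.027]
ft_force: [-0.8, -1.0, -1.1]
opening: 0.0348
```

>>> step_arm --commands '[[[0,0,0.002],0,0.02]]'

```text
clock: 22.35
eef_pos: [0.519, -0.0404, 0.245]
orientation: [-0.005, 0.995, 0.091, 0.027]
ft_force: [-1.2, -0.1, 1.6]
opening: 0.034
```

```bash
python3 st.py
python3 - <<'E'
from h import *
n="scene";im=np.mean([eyes.read_camera(n)[:,:,::-1].astype(float) for _ in range(2)],0).astype(np.uint8)
u,v=305,235
cv2.imwrite(f"pics/{n}8.png",cv2.resize(im[v-35:v+25,u-40:u+40],None,fx=10,fy=10,interpolation=cv2.INTER_CUBIC))
E
```

```text
[ 0.519  -0.0404  0.245 ] [-0.0052  0.9954  0.0914  0.0266] z [ 0.0521  0.0151 -0.9985] x [0.9819 0.1817 0.054 ] y [ 0.1823 -0.9832 -0.0054] f [-1.1784 -0.1227  1.6142] tip [ 0.5274 -0.038   0.0852]
[-0.1678  0.3995  1.8452  0.0315  0.8482  1.1995] [ 0.0004  0.0233  0.013   0.0025 -0.0388 -0.001 ] [  0.178  -44.0595 -18.1034   0.2034  -0.5839  -0.0032] 0.0340460148916879
```

View pics/scene8.png

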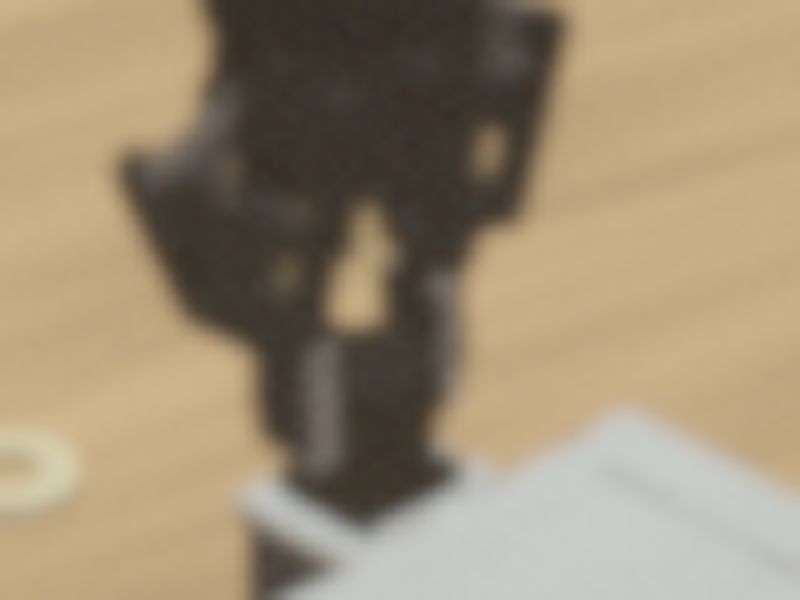

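The resistance peaked at about 16 N, then fell to about 0 by TCP z 0.248, so the cap has clicked. The crop shows it seated at the tongue (370,470). I press on into the seal.

>>> step_arm --commands '[[[0,0,0.002],0,0.02]]'

```text
clock: 22.58
eef_pos: [0.5194, -0.0404, 0.2433]
orientation: [-0.005, 0.995, 0.091, 0.027]
ft_force: [-1.5, -0.2, 5.3]
opening: 0.0345
```

>>> step_arm --commands '[[[0,0,0.002],0,0.02]]'

```text
clock: 22.7
eef_pos: [0.5194, -0.0404, 0.2416]
orientation: [-0.005, 0.995, 0.091, 0.027]
ft_force: [-4.4, -0.8, 8.4]
opening: 0.0339
```

>>> step_arm --commands '[[[0,0,0.002],0,0.02]]'

```text
clock: 22.82
eef_pos: [0.5194, -0.0404, 0.2406]
orientation: [-0.005, 0.995, 0.092, 0.027]
ft_force: [-6.3, -0.1, 20.9]
opening: 0.0344
```

>>> step_arm --commands '[[[0,0,0.002],0,0.02]]'

```text
clock: 22.95
eef_pos: [0.5193, -0.0404, 0.2406]
orientation: [-0.005, 0.995, 0.092, 0.027]
ft_force: [-9.1, -0.0, 23.8]
opening: 0.0345
```

>>> step_arm --commands '[[[-0.0005,0,0.002],0,0.02]]'

```text
clock: 23.08
eef_pos: [0.5189, -0.0403, 0.2407]
orientation: [-0.005, 0.995, 0.092, 0.028]
ft_force: [-6.4, 0.6, 19.2]
opening: 0.0344
```

Run:
```python
from h import *
n="scene"
for i in range(6):
    im=eyes.read_camera("top" if i==5 else n)[:,:,::-1]; s=robot.read_state(); print(s["clock"],s["eef_pos"],s["ft_force"],s["opening"])
    cv2.imwrite("pics/%s9f.png"%("top" if i==5 else n),im)
im=cv2.imread("pics/scene9f.png");u,v=305,235
cv2.imwrite(f"pics/{n}9.png",cv2.resize(im[v-35:v+25,u-40:u+40],None,fx=10,fy=10,interpolation=cv2.INTER_CUBIC))
```

```text
23.125 [ 0.51889698 -0.04032179  0.24065988] [-6.8368438   0.8033311  17.69345583] 0.034723319747014834
23.175 [ 0.51888093 -0.04030801  0.24065203] [-6.35693338  0.64919407 19.13170816] 0.03413930332878562
23.225 [ 0.51891349 -0.04033288  0.2406569 ] [-6.53461868  0.25816439 18.7927269 ] 0.034444161135515405
23.275 [ 0.51889585 -0.04033118  0.24064132] [-6.46349481  0.53841622 19.21891917] 0.0346075030453542
23.325 [ 0.5189007  -0.0403129   0.24065193] [-7.09814257 -0.1440031  18.87604962] 0.0344823700821202
23.375 [ 0.51889356 -0.04031842  0.24064754] [-6.44004541  1.11587289 17.61786437] 0.03449384084003023
```

View pics/scene9.png

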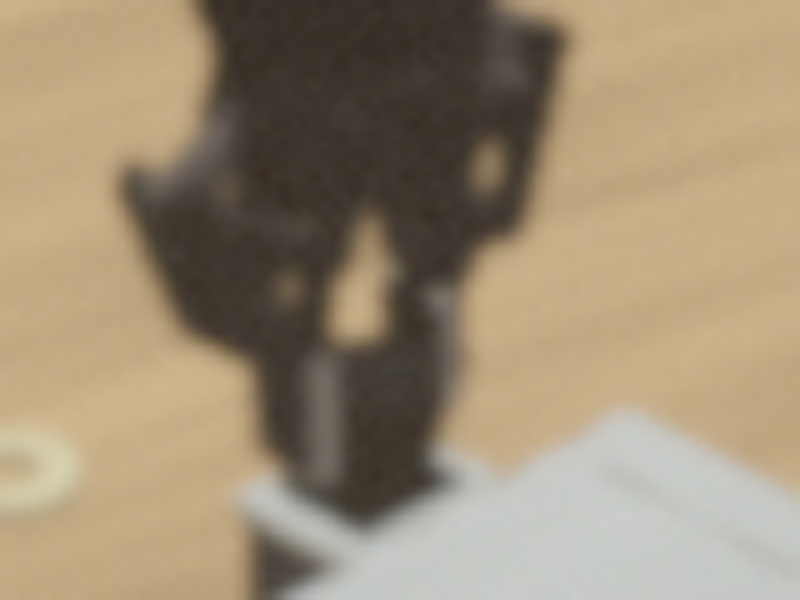

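View pics/scene9f.png

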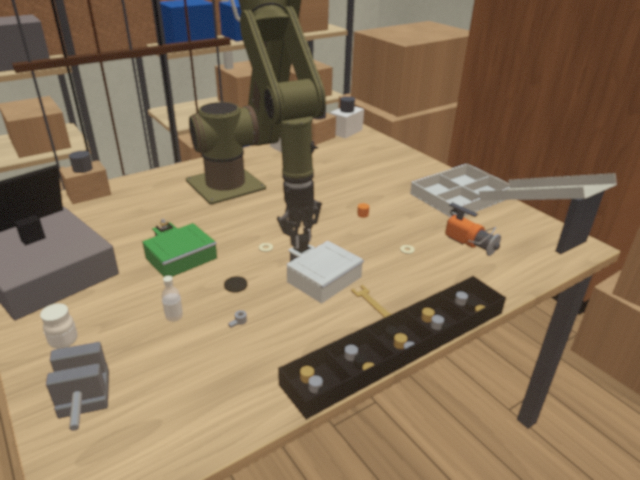

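The pictures show the cap seated on the tongue at scene (302,245), the lid flat, and the other things where they were. The push holds steady at 18–19 N, above the 10 N the fully squeezed seal gives back. I hand in while still pushing.

```bash
python3 -c "
from cell import robot,finish_job
print(finish_job())
s=robot.read_state();print(s['clock'],s['eef_pos'],s['ft_force'],s['opening'])"
```

```text
the job is handed in; nothing more can be done
None
the job is handed in; nothing more can be done
```

The job is done and handed in at about 23.4 s. The lid is shut, the cap is clicked onto the stud, and the arm was still pushing down when I handed in.

- **Lid:** I pushed it shut with the closed fingertips, reaching 30 N with the tips at 56.6 mm. Both cameras then showed it flat with the notch around the stud.
- **Cap:** I picked up the dark ribbed cap and lined it up with the stud in the scene view. The force peaked at about 17 N and then fell to about 0, which is the click. That peak is above the stated 7–12 N; I took the extra as the arm's dynamics and some side load.
- **Seal:** I pressed on to the hard stop. The last checks showed a steady push of 18–19 N, more than the 10 N of the fully squeezed seal. The cap underside worked out at about 58 mm, and the cap had not visibly slipped in the grip.
- **Other objects:** the final scene picture shows them all where they were.

**What was off:**
- The two cameras disagreed by about 4–5 mm in y, and I resolved this by lining the cap up with the stud in the scene view.
- The tool picked up a tilt of about 3° from the chained moves, so I steered around it. I expect the cap to be within about 1° of upright.
- About 6–7 N of sideways force remained at the end.

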